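Nest the drained pans on the hook

TASK

The large pan (blue handle) already hangs on the hook of the stand; hang the other two drained pans after it, nested in it with their mouths the same way, towards the tip of the hook: first the medium one (green handle), then the small one (yellow). Slide each along the hook until its handle's eye block meets that of the pan before it, and before letting go press it home for about half a second with a steady push of about 10 N, never letting more than 25 N come on the pans or the hook. In the end all three hang free, snug and straight, and the beaker, the brown bottle and the timer stand where they were.

Things in the scene. Friction and masses are not known exactly. Their poses are not given: they have to be found in the camera images.
- pan_large: large steel pan 100 wide (y) x 80 high x 36 deep (x -13 to +23), walls 3, 180 g +-30 %, hanging on the hook from the start, mouth to its -x. A strip 16 wide, 6 thick rises to a blue eye block (20 in y, 30 high, x -11 to +11) and a grip tab on it (18 in y, 10 in x, from 15 to 55 above the eye's centre). Rigid. Origin: centre of the underside, below the eye; z up. Hung with eye blocks touching, pans overlap 14.
- pan_large_eye (a point): centre of the large pan's eye, a straight tunnel along the pan's x, 14 wide (y), 22 high (z), 22 long; 110 above the pan's underside
- pan_large_mouth (a point): centre of the large pan's open mouth (pan x -13), 70 below the eye; hung, it lies on the side of the hook's tip
- pan_medium: medium steel pan 80 wide (y) x 62 high x 36 deep (x -13 to +23), walls 3, 140 g +-30 %, standing upright on the bench, mouth to its -x. A strip 16 wide, 6 thick rises to a green eye block (20 in y, 30 high, x -11 to +11) and a grip tab on it (18 in y, 10 in x, from 15 to 55 above the eye's centre). Rigid. Origin: centre of the underside, below the eye; z up. Hung with eye blocks touching, pans overlap 14.
- pan_medium_eye (a point): centre of the medium pan's eye, a straight tunnel along the pan's x, 14 wide (y), 22 high (z), 22 long; 101 above the pan's underside
- pan_medium_mouth (a point): centre of the medium pan's open mouth (pan x -13), 70 below the eye; hung, it lies on the side of the hook's tip
- pan_medium_grip (a point): middle of the medium pan's grip tab, 37 above the eye's centre, where it can be pinched across its 18 mm (pan y) from above; fingers reaching 19 below it stay 3 clear of the wider eye block
- pan_small: small steel pan 60 wide (y) x 44 high x 36 deep (x -13 to +23), walls 3, 100 g +-30 %, standing upright on the bench, mouth to its -x. A strip 16 wide, 6 thick rises to a yellow eye block (20 in y, 30 high, x -11 to +11) and a grip tab on it (18 in y, 10 in x, from 15 to 55 above the eye's centre). Rigid. Origin: centre of the underside, below the eye; z up. Hung with eye blocks touching, pans overlap 14.
- pan_small_eye (a point): centre of the small pan's eye, a straight tunnel along the pan's x, 14 wide (y), 22 high (z), 22 long; 92 above the pan's underside
- pan_small_mouth (a point): centre of the small pan's open mouth (pan x -13), 70 below the eye; hung, it lies on the side of the hook's tip
- pan_small_grip (a point): middle of the small pan's grip tab, 37 above the eye's centre, where it can be pinched across its 18 mm (pan y) from above; fingers reaching 19 below it stay 3 clear of the wider eye block
- hook_stand: fixed stand: grey base 110 x 120, post, and a level round steel hook prong, 9 diameter, along the stand's -x, axis 170 above the bench. Pans go on over the tip, moving along +x. At the tip it turns up to 9.5 above the axis over the last 14. Origin: post centre at the bench. Post front at x -10; nothing higher than 184.
- backstop: black backstop plate 32 x 28, 6 thick, at the root of the prong; rigid. Origin: the plate's centre, 3 behind its front face
- hook_root (a point): point on the prong's axis at the front face of the backstop (stand x = -50). At home the eye centres lie 11 (large), 33 (medium), 55 (small) in front of it, along the stand's -x; hanging at rest, they lie 6.5 below the prong's axis
- hook_tip (a point): point on the prong's axis where the upturn begins, 95 in front of hook_root; the metal ends about 10 farther out
- beaker: bystander: clear glass beaker, 52 diameter, 70 high; origin under its centre
- amber_bottle: bystander: brown bottle with blue cap, 52 diameter, 95 high; origin under its centre
- timer: bystander: white bench timer, 32 x 63 x 58 high; origin under its centre
Not all that is in view belongs to the job. Leave any pink or turquoise look-alike of the pan_small alone.

How it is judged:
On the way, in this order (a step that is already met when the one before it is completed fails the run):
1. the medium pan is on the hook at its place and is pressed against the large pan with more than 5 N for 0.2 s (x of pan_large_eye in the frame of hook_stand between -0.065 and -0.057 m and y of pan_large_eye in the frame of hook_stand between -0.006 and 0.006 m and z of pan_large_eye in the frame of hook_stand between 0.159 and 0.1775 m and angle between each of pan_large, pan_medium's own z axis and vertical below 0.15 rad and angle between the x axis of each of pan_large, pan_medium and the x axis of hook_stand, either way round below 0.2 rad and x of pan_large_mouth in the frame of hook_stand below -0.063 m and x of pan_medium_eye in the frame of hook_stand between -0.087 and -0.079 m and y of pan_medium_eye in the frame of hook_stand between -0.006 and 0.006 m and z of pan_medium_eye in the frame of hook_stand between 0.159 and 0.1775 m and x of pan_medium_mouth in the frame of hook_stand below -0.085 m and contact force between pan_medium and pan_large above 5 N), for 0.2 s.
2. the small pan is on the hook at its place and is pressed against the medium pan with more than 5 N for 0.2 s (x of pan_large_eye in the frame of hook_stand between -0.065 and -0.057 m and y of pan_large_eye in the frame of hook_stand between -0.006 and 0.006 m and z of pan_large_eye in the frame of hook_stand between 0.159 and 0.1775 m and angle between each of pan_large, pan_medium, pan_small's own z axis and vertical below 0.15 rad and angle between the x axis of each of pan_large, pan_medium, pan_small and the x axis of hook_stand, either way round below 0.2 rad and x of pan_large_mouth in the frame of hook_stand below -0.063 m and x of pan_medium_eye in the frame of hook_stand between -0.087 and -0.079 m and y of pan_medium_eye in the frame of hook_stand between -0.006 and 0.006 m and z of pan_medium_eye in the frame of hook_stand between 0.159 and 0.1775 m and x of pan_medium_mouth in the frame of hook_stand below -0.085 m and x of pan_small_eye in the frame of hook_stand between -0.109 and -0.101 m and y of pan_small_eye in the frame of hook_stand between -0.006 and 0.006 m and z of pan_small_eye in the frame of hook_stand between 0.159 and 0.1775 m and x of pan_small_mouth in the frame of hook_stand below -0.107 m and contact force between pan_small and pan_medium above 5 N), for 0.2 s.
At the end, for the whole second after the job is handed in: The pans hang released and at rest, large, medium, small from the backstop outwards, mouths to the tip: eye centres within 4 mm of home along the prong, 6 mm sideways, 11 mm below to 7.5 mm above its axis; upright within 0.15 rad, in line within 0.2 rad (x of pan_large_eye in the frame of hook_stand between -0.065 and -0.057 m and y of pan_large_eye in the frame of hook_stand between -0.006 and 0.006 m and z of pan_large_eye in the frame of hook_stand between 0.159 and 0.1775 m and angle between each of pan_large, pan_medium, pan_small's own z axis and vertical below 0.15 rad and angle between the x axis of each of pan_large, pan_medium, pan_small and the x axis of hook_stand, either way round below 0.2 rad and x of pan_large_mouth in the frame of hook_stand below -0.063 m and linear speed of each of pan_large, pan_medium, pan_small below 0.02 m/s and contact force between each of pan_large, pan_medium, pan_small and the fingers below 0.1 N and x of pan_medium_eye in the frame of hook_stand between -0.087 and -0.079 m and y of pan_medium_eye in the frame of hook_stand between -0.006 and 0.006 m and z of pan_medium_eye in the frame of hook_stand between 0.159 and 0.1775 m and x of pan_medium_mouth in the frame of hook_stand below -0.085 m and x of pan_small_eye in the frame of hook_stand between -0.109 and -0.101 m and y of pan_small_eye in the frame of hook_stand between -0.006 and 0.006 m and z of pan_small_eye in the frame of hook_stand between 0.159 and 0.1775 m and x of pan_small_mouth in the frame of hook_stand below -0.107 m); the robot touches nothing.
It fails at once if a pan bears on the hook stand or its backstop with more than 25 N (contact force between any of pan_large, pan_medium, pan_small and hook_stand above 25 N or contact force between any of pan_large, pan_medium, pan_small and backstop above 25 N).
It fails at once if two pans bear on each other with more than 25 N (contact force between pan_large and pan_medium above 25 N or contact force between any of pan_medium, pan_large and pan_small above 25 N).
It fails at once if the beaker is shifted by more than 20 mm (distance of beaker from where it was at the start of the episode above 0.02 m).
It fails at once if the amber bottle is shifted by more than 20 mm (distance of amber_bottle from where it was at the start of the episode above 0.02 m).
It fails at once if the timer is shifted by more than 20 mm (distance of timer from where it was at the start of the episode above 0.02 m).
It also fails if it takes over 72 s, if anything falls off the work surface, if the arm or the gripper's body presses on something with over 40 N, if the wrist force passes 120 N, or if a joint passes its speed limit or range.

ROBOT

A 6-joint arm with a two-finger parallel gripper is mounted at the origin on a cart in front of the work surface, level with it; the furniture and walls round the work are solid. World frame = base frame: x ahead of the robot, y to its left, z up, the work surface at z = 0. Lengths are in m, angles in rad, forces in N, time in s.
With the tool pointing down it reaches from about 0.325 to 0.9 m from the base axis. Payload 6.1 kg.
Tool frame: the origin (TCP) lies on the centre line of the jaws, within the pads' length; the fingertips stand 11 mm ahead of it and the grasp point (between the pads) lies 8 mm behind it; z points along the fingers, y is the direction in which the jaws open and shut (so a half turn about z gives the same grasp; the last joint's range is limited). The gripper opens to 87 mm and grips with 3 to 60 N. Pads are 19 mm wide; open, the fingers measure 117 mm over their backs; the gripper's body (75 mm by 190 mm) begins 51 mm behind the grasp point.
Start: joints at [-1.313, 0.22, 1.526, -0, 1.395, -0.126], TCP at [0.234, -0.58, 0.234] pointing down, gripper open.
Joint ranges: [-2.98, 2.98], [-0.91, 2.08], [0.09, 2.57], [-1.24, 4.39], [0.2, 2.65], [-2.68, 2.68]. Speed limits (rad/s): [2.57, 2.57, 3.01, 3.14, 3.14, 3.14].

INTERFACE

Orientations are given as [roll, pitch, yaw] about the fixed x, y, z axes, in that order (R = Rz(yaw) Ry(pitch) Rx(roll)).
In Python, from cell import env, solver, sense, imaging, search_frame, cut_out, pinpoint gives the robot as it stands. The module is installed in compiled form; this text tells all that it offers. Calls block until the motion is done:
- env.move_ptp(position, orientation): joint-space move of the TCP to a pose.
- env.move_straight(position, ori=None, max_speed=0.15): straight line of the TCP; ori=None keeps the orientation; max_speed is the mean speed in m/s.
- env.move_j(angles): joint-space move.
- env.gripper_to(opening, force=None): opening from 0.0 (shut) to 1.0 (fully open); force is the grip in N (None keeps the last); returns when the fingers have stopped.
- env.sleep(seconds).
- solver.inverse_kinematics(position, orientation): joint angles nearest the present ones, or None.
- sense(): the state.
- imaging.camera(name): name is "scene" or "top" or "wrist"; returns a dict with "img" (384x512x3 uint8, red, green, blue), "mtx" (3x3 intrinsics, pixels), "world_to_cam" (4x4, takes a point from world to camera coordinates); the wrist camera has in their place "hand_eye" (4x4, takes a point from camera to tool coordinates, whose origin is the TCP and whose axes are the flange's). Camera axes: x right, y down, z forward; pixel columns grow to the right and rows downward; lengths in m; the calibration is good to about 2 mm. A picture is of the moment at which its call begins: read the wrist's pose just before it. There is no depth.
A pose or a line that the arm cannot do raises env.MotionError and nothing moves.
- env.job_done(): hands the job in, once; it reports no verdict.
Trained networks look in the newest picture that a camera, given by its name, has taken for a name from the list of things; names that differ only in an ending like _2 or _b are one class to them, and where a whole thing is asked for, a point or a joint stands for the part that bears it (a point fixed in the world has none). Each returns a list of dicts, best first, with "conf" (0 to 1); they miss things now and then, are a little off and sometimes report something else, mostly with a low value. They report only what shows in the picture. A call takes as long as a camera call. They do not tell look-alikes from the thing itself.
- search_frame(camera, thing): "uv" ([column, row] in pixels, amid what is visible of it).
- cut_out(camera, thing): "region" (384x512 bool, what is visible of it) and "uv" ([column, row] in pixels, amid what is visible of it).
- pinpoint(camera, thing): "uv" ([column, row] in pixels: a listed point, or the origin of a listed thing).
The state is a dict: "clock": time; "joint_positions": joint angles; "joint_vel": joint speeds; "joint_efforts": joint torques, N m; "tcp_pos": TCP position; "tcp_rot": TCP orientation; "wrist_force": force on the tool from outside, world axes, zero at the start; "moment": the same for the moment, N m; "finger_gap": opening from 0.0 (shut) to 1.0 (fully open).
Only numpy, scipy, OpenCV 4.12 (cv2) and the standard library are available. Lean on these libraries where they do the work, as an engineer would, in place of code of your own. Each camera call takes 0.05 s, during which the arm holds its last target.

## Working session

There is one attempt and no reset: what is moved stays moved. The work goes in short steps, each a Python script; the robot and the scene stay as the last script left them, time stands still between calls to the robot, and variables do not carry over. Pictures are saved under pics/ and viewed, and the job is handed in when it is done.

```bash
mkdir -p pics; ls; python3 - <<'E'
from cell import env, solver, sense, imaging, search_frame, cut_out, pinpoint
import cv2,numpy as np
s=sense();print({k:np.round(v,3) for k,v in s.items()})
for c in ["scene","top","wrist"]:
    im=imaging.camera(c); cv2.imwrite(f"pics/{c}0.png",im["img"][:,:,::-1])
    print(c,np.round(im["mtx"],1).tolist(),np.round(im.get("world_to_cam",im.get("hand_eye")),3).tolist())
    for t in ["pan_large","pan_medium","pan_small","hook_stand","hook_root","hook_tip","pan_large_eye","pan_medium_eye","pan_small_eye","pan_medium_grip","pan_small_grip","pan_medium_mouth","pan_small_mouth","pan_large_mouth","beaker","amber_bottle","timer","backstop"]:
        print(c,t,[(np.round(d["uv"]).tolist(),round(d["conf"],2)) for d in pinpoint(c,t)][:4])
print(sense()["clock"])
E
```

```text
pics
{'clock': np.float64(0.0), 'joint_positions': array([-1.313,  0.221,  1.528,  0.   ,  1.395, -0.126]), 'joint_vel': array([-0.001, -0.   ,  0.   ,  0.001,  0.001, -0.001]), 'joint_efforts': array([ 3.0000e-03, -4.9460e+01, -3.8737e+01,  7.0000e-02,  5.7000e-02,
       -0.0000e+00]), 'tcp_pos': array([ 0.234, -0.579,  0.232]), 'tcp_rot': array([-3.14 , -0.   ,  0.384]), 'wrist_force': array([-0.152, -0.778, -0.22 ]), 'moment': array([-0.009, -0.007,  0.019]), 'finger_gap': np.float64(1.0)}
scene [[440.4, 0.0, 254.1], [0.0, 440.4, 196.6], [0.0, 0.0, 1.0]] [[-0.521, -0.853, 0.0, 0.333], [-0.554, 0.338, -0.76, 0.362], [0.649, -0.396, -0.649, 0.974], [0.0, 0.0, 0.0, 1.0]]
scene pan_large [([302.0, 177.0], 0.82)]
scene pan_medium [([257.0, 233.0], 0.8), ([304.0, 145.0], 0.74)]
scene pan_small [([167.0, 268.0], 0.95), ([206.0, 273.0], 0.94), ([199.0, 249.0], 0.88), ([238.0, 260.0], 0.56)]
scene hook_stand []
scene hook_root [([305.0, 143.0], 0.83), ([302.0, 176.0], 0.51)]
scene hook_tip [([320.0, 163.0], 0.83)]
scene pan_large_eye [([307.0, 150.0], 0.67)]
scene pan_medium_eye [([253.0,
[... 1904 characters left out ...]
[([304.0, 252.0], 0.91)]
top amber_bottle [([213.0, 160.0], 0.94)]
top timer [([250.0, 157.0], 0.7)]
top backstop [([358.0, 160.0], 0.52)]
wrist [[293.5, 0.0, 258.0], [0.0, 293.5, 187.0], [0.0, 0.0, 1.0]] [[-0.0, -0.97, -0.242, 0.066], [1.0, -0.0, 0.001, 0.0], [-0.001, -0.242, 0.97, -0.151], [0.0, 0.0, 0.0, 1.0]]
wrist pan_large []
wrist pan_medium []
wrist pan_small []
wrist hook_stand []
wrist hook_root []
wrist hook_tip []
wrist pan_large_eye []
wrist pan_medium_eye []
wrist pan_small_eye []
wrist pan_medium_grip []
wrist pan_small_grip []
wrist pan_medium_mouth []
wrist pan_small_mouth []
wrist pan_large_mouth []
wrist beaker []
wrist amber_bottle []
wrist timer []
wrist backstop []
2.85
```

View pics/scene0.png

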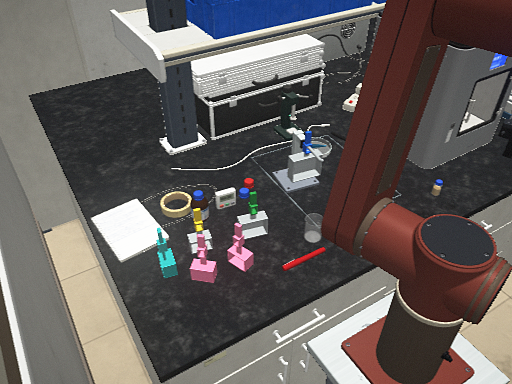

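View pics/top0.png

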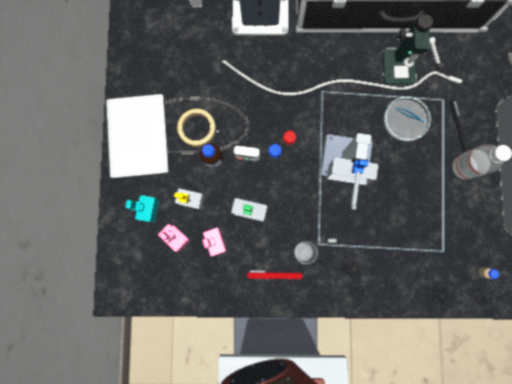

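```bash
cat > h.py <<'E'
from cell import env, solver, sense, imaging, search_frame, cut_out, pinpoint
import cv2,numpy as np
from scipy.spatial.transform import Rotation as R
def ray_top(cam,uv,z):
    K=np.array(cam["mtx"]);T=np.array(cam["world_to_cam"])
    d=T[:3,:3].T@np.linalg.inv(K)@np.array([*uv,1.]); o=-T[:3,:3].T@T[:3,3]
    return o+d*(z-o[2])/d[2]
def wcam(s=None):
    s=s or sense(); im=imaging.camera("wrist")
    T=np.eye(4);T[:3,:3]=R.from_euler('xyz',s["tcp_rot"]).as_matrix();T[:3,3]=s["tcp_pos"]
    W=T@np.array(im["hand_eye"]); im["world_to_cam"]=np.linalg.inv(W); return im
def proj(cam,p):
    q=np.array(cam["world_to_cam"])@np.array([*p,1.]);u=np.array(cam["mtx"])@q[:3];return u[:2]/u[2]
E
python3 - <<'E'
from h import *
cs={}
for c in ["scene","top"]: cs[c]=imaging.camera(c)
import pickle;pickle.dump(cs,open("c.pkl","wb"))
i=cs["top"]["img"][80:300,100:400,::-1];cv2.imwrite("pics/topz.png",cv2.resize(i,(800,587),interpolation=cv2.INTER_CUBIC))
i=cs["scene"]["img"][110:300,130:370,::-1];cv2.imwrite("pics/scz.png",cv2.resize(i,(758,600),interpolation=cv2.INTER_CUBIC))
t=cs["top"]
for n,uv,z in [("med eye",(250,208),.101),("med grip",(244,208),.138),("small eye",(186,198),.092),("small grip",(180,197),.129),("root",(363,160),.17),("tip",(354,204),.17),("leye",(356,168),.163),("beaker",(304,252),0),("bottle",(213,160),0),("timer",(250,157),0)]:
    print(n,np.round(ray_top(t,uv,z),4))
E
```

```text
med eye [0.512  0.0799 0.101 ]
med grip [0.5088 0.0919 0.138 ]
small eye [0.5358 0.232  0.092 ]
small grip [0.534 0.238 0.129]
root [ 0.612  -0.1679  0.17  ]
tip [ 0.5157 -0.1462  0.17  ]
leye [ 0.5956 -0.154   0.163 ]
beaker [ 0.4082 -0.055   0.    ]
bottle [0.6468 0.1826 0.    ]
timer [0.6551 0.0851 0.    ]
```

View pics/topz.png

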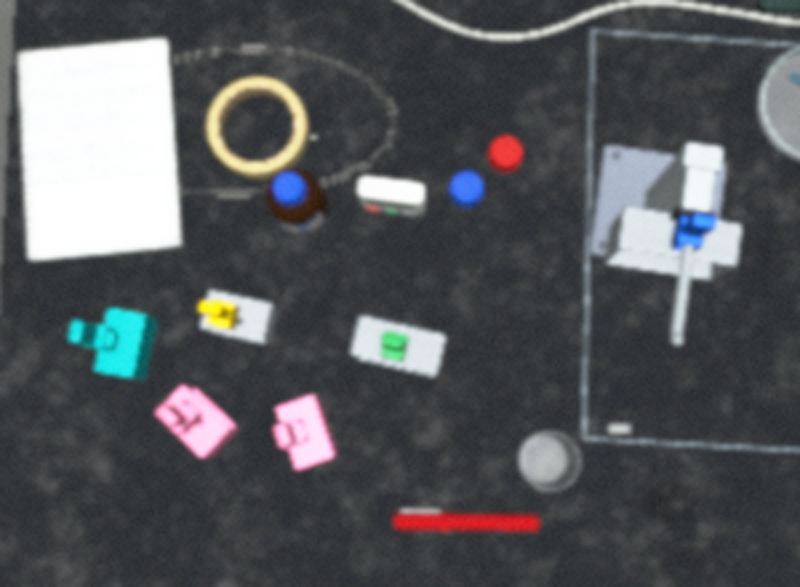

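View pics/scz.png

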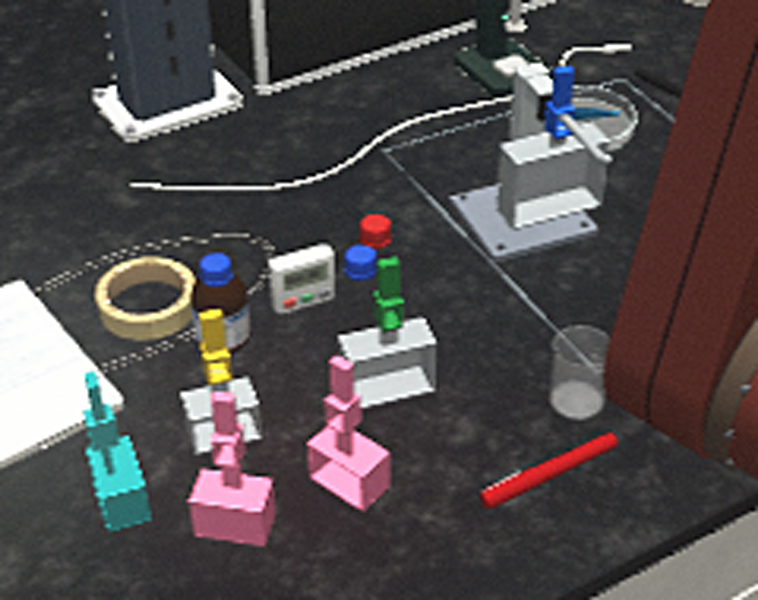

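```bash
python3 - <<'E'
from h import *
import pickle
env.move_ptp([0.54,-0.157,0.33],[np.pi,0,-0.22])
print(sense()["clock"],np.round(sense()["tcp_pos"],4),np.round(sense()["tcp_rot"],4),sense()["joint_positions"].round(2))
im=wcam();pickle.dump(im,open("w1.pkl","wb"));cv2.imwrite("pics/w1.png",im["img"][:,:,::-1])
for n,z in [("hook_root",.17),("hook_tip",.17),("pan_large_eye",.1635)]:
    r=pinpoint("wrist",n)
    print(n,[(np.round(d["uv"],1),round(d["conf"],2),np.round(ray_top(im,d["uv"],z),4)) for d in r][:2])
E
```

```text
4.8667 [ 0.5398 -0.1577  0.3297] [ 3.1414e+00  4.0000e-04 -2.2070e-01] [-0.42  0.02  1.56 -0.    1.56  1.37]
hook_root [(array([245.5, 114.1]), 0.97, array([ 0.607 , -0.1596,  0.17  ]))]
hook_tip [(array([253.6, 202.9]), 0.71, array([ 0.5124, -0.1465,  0.17  ]))]
pan_large_eye [(array([245.9, 123.4]), 0.87, array([ 0.5977, -0.1575,  0.1635]))]
```

View pics/w1.png

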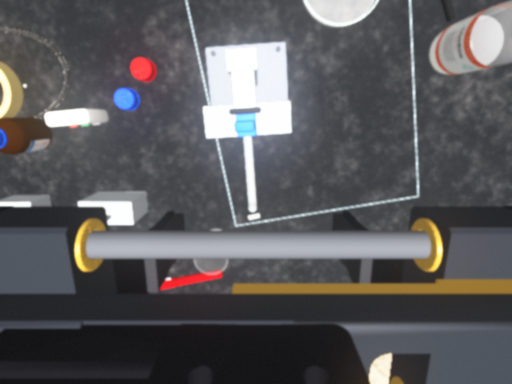

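```bash
cat >> h.py <<'E'
def prong(im,r0,r1,c0,c1,th=120,z=.17):
    g=im["img"].min(axis=2).astype(float)
    P=[]
    for r in range(r0,r1):
        w=np.clip(g[r,c0:c1]-th*0.5,0,None); w[g[r,c0:c1]<th*0.75]=0
        if w.sum()<50: continue
        P.append(((w*np.arange(c0,c1)).sum()/w.sum(),r,(w>0).sum()))
    P=np.array(P); k,b=np.polyfit(P[:,1],P[:,0],1)
    res=P[:,0]-k*P[:,1]-b; ok=abs(res)<1.; k,b=np.polyfit(P[ok,1],P[ok,0],1)
    A=ray_top(im,(k*P[0,1]+b,P[0,1]),z);B=ray_top(im,(k*P[-1,1]+b,P[-1,1]),z)
    return P,k,b,A,B,np.arctan2(*(A-B)[[1,0]]),res[ok].std()
E
python3 - <<'E'
from h import *
import pickle
im=pickle.load(open("w1.pkl","rb"))
P,k,b,A,B,y,s=prong(im,142,206,235,270)
print(k,b,A,B,y,s,P[::8].round(1).tolist())
i=im["img"][90:230,190:310,::-1];cv2.imwrite("pics/w1z.png",cv2.resize(i,None,fx=4.2,fy=4.2,interpolation=cv2.INTER_NEAREST))
E
```

```text
0.027260035567708486 245.66093282426917 [ 0.57840308 -0.15717324  0.17      ] [ 0.51060232 -0.14339571  0.17      ] -0.20047639982321994 0.4967020631730512 [[250.4, 142.0, 35.0], [250.2, 150.0, 35.0], [250.0, 158.0, 35.0], [248.1, 166.0, 19.0], [249.8, 174.0, 12.0], [250.4, 182.0, 12.0], [251.0, 190.0, 11.0], [250.7, 198.0, 16.0]]
```

View pics/w1z.png

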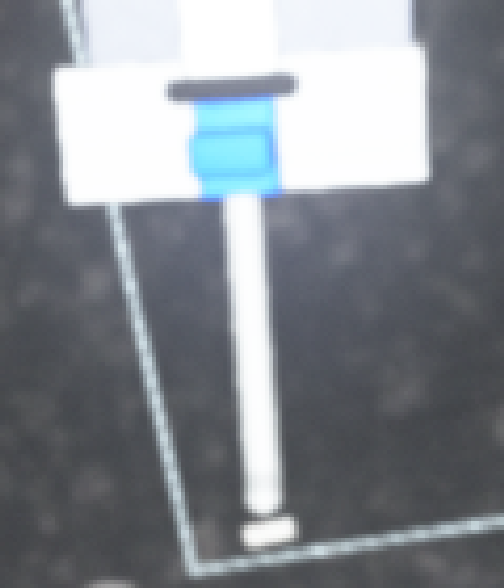

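```bash
python3 - <<'E'
from h import *
import pickle
im=pickle.load(open("w1.pkl","rb"))
print(im["img"].min(axis=2)[170,235:270], im["img"].min(axis=2)[145,235:270])
for th in (200,240):
    P,k,b,A,B,y,s=prong(im,142,206,240,262,th=th)
    print(k,b,A,B,y,s,P[::8].round(1).tolist())
print(np.round(sense()["wrist_force"],2))
# second view, from other side in y, and tab flipped
env.move_straight([0.52,-0.20,0.33],max_speed=0.3)
im=wcam();pickle.dump(im,open("w2.pkl","wb"));cv2.imwrite("pics/w2.png",im["img"][:,:,::-1])
for n,z in [("hook_root",.17),("hook_tip",.17)]:
    r=pinpoint("wrist",n)
    print(n,[(np.round(d["uv"],1),round(d["conf"],2),np.round(ray_top(im,d["uv"],z),4)) for d in r][:2])
print(sense()["clock"])
E
```

```text
[ 84  85  85  88  88  87  86  86  88 107 156 217 244 251 253 253 252 246
 223 161 107  85  84  85  83  86  83  85  86  85  83  83  82  84  82] [103 102 104 102 103 103 106 116 159 217 244 251 253 253 253 250 237 197
 144 119 115 115 115 115 115 119 119 115 110 104 100  99 101 102 105]
0.07333022671743523 237.07202501209258 [ 0.57887394 -0.15507789  0.17      ] [ 0.51039466 -0.14431892  0.17      ] -0.15583890935925118 0.10717850805387213 [[247.5, 142.0, 10.0], [248.0, 150.0, 9.0], [248.7, 158.0, 10.0], [249.1, 166.0, 9.0], [250.0, 174.0, 9.0], [250.2, 182.0, 9.0], [251.0, 190.0, 9.0], [251.7, 198.0, 9.0]]
0.07200648599956329 237.2876348071081 [ 0.57886758 -0.15510618  0.17      ] [ 0.5104082  -0.14425875  0.17      ] -0.15714426470569273 0.11302459282139711 [[247.5, 142.0, 10.0], [248.1, 150.0, 9.0], [248.9, 158.0, 9.0], [249.1, 166.0, 9.0], [250.0, 174.0, 9.0], [250.5, 182.0, 8.0], [251.0, 190.0, 9.0], [251.6, 198.0, 8.0]]
[-0.53  0.19  0.44]
hook_root [(array([199. , 101.5]), 0.73, array([ 0.6092, -0.1601,  0.17  ])), (array([199.4, 113. ]), 0.55, array([ 0.5982, -0.1575,  0.17  ]))]
hook_tip [(array([207.9, 195.4]), 0.94, array([ 0.5116, -0.1431,  0.17  ]))]
5.525
```

View pics/w2.png

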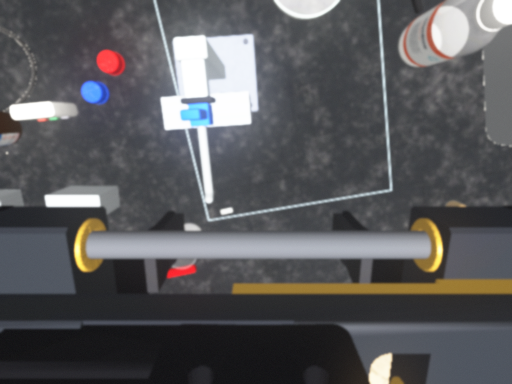

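```bash
python3 - <<'E'
from h import *
import pickle
im=pickle.load(open("w2.pkl","rb"))
for z in (.17,.1745):
    P,k,b,A,B,y,s=prong(im,133,192,196,216,th=220,z=z)
    print(k,b,A,B,y,s,P[::8].round(1).tolist())
    print("y at x=.55:",A[1]+(0.55-A[0])*np.tan(y))
im=pickle.load(open("w1.pkl","rb"))
P,k,b,A,B,y,s=prong(im,142,206,240,262,th=220); print(A[1]+(0.55-A[0])*np.tan(y),y)
# medium look, small look
for nm,p,ya in [("medium",[0.50,0.085,0.30],-0.2),("small",[0.52,0.235,0.29],-0.2)]:
    env.move_ptp(p,[np.pi,0,ya])
    im=wcam();pickle.dump(im,open(f"w_{nm}.pkl","wb"));cv2.imwrite(f"pics/w_{nm}.png",im["img"][:,:,::-1])
    for t in ("grip","eye","mouth"):
        z={"medium":.101,"small":.092}[nm]+{"grip":.037,"eye":0,"mouth":-.07}[t]
        r=pinpoint("wrist",f"pan_{nm}_{t}")
        print(nm,t,[(np.round(d["uv"],1).tolist(),round(d["conf"],2),np.round(ray_top(im,d["uv"],z),4).tolist()) for d in r][:3])
print(sense()["clock"])
E
```

```text
0.08812460372633428 190.3621882494204 [ 0.57809989 -0.15478637  0.17      ] [ 0.51656009 -0.14360768  0.17      ] -0.1796904543112268 0.29568614921001396 [[201.9, 133.0, 9.0], [202.8, 141.0, 9.0], [203.8, 149.0, 9.0], [204.7, 157.0, 9.0], [205.2, 165.0, 9.0], [205.0, 173.0, 11.0], [206.1, 181.0, 11.0], [207.2, 189.0, 11.0]]
y at x=.55: -0.1496820310590742
0.08812460372633428 190.3621882494204 [ 0.57818452 -0.155669    0.1745    ] [ 0.51753681 -0.14465236  0.1745    ] -0.17969045431122666 0.29568614921001396 [[201.9, 133.0, 9.0], [202.8, 141.0, 9.0], [203.8, 149.0, 9.0], [204.7, 157.0, 9.0], [205.2, 165.0, 9.0], [205.0, 173.0, 11.0], [206.1, 181.0, 11.0], [207.2, 189.0, 11.0]]
y at x=.55: -0.15054929042531356
-0.15054560855792487 -0.1563680965173255
medium grip [([255.6, 169.0], 0.72, [0.5093, 0.0853, 0.138])]
medium eye [([258.1, 165.7], 0.93, [0.506, 0.0831, 0.101])]
medium mouth [([256.3, 166.3], 0.61, [0.4939, 0.0881, 0.031])]
small grip [([250.2, 160.6], 0.94, [0.5391, 0.2394, 0.129]), ([158.8, 198.9], 0.68, [0.5174, 0.347, 0.129]), ([324.3, 235.9], 0.66, [0.4376, 0.1743, 0.129])]
small eye [([169.9, 191.8], 0.93, [0.5155, 0.346, 0.092]), ([239.1, 232.8], 0.82, [0.4459, 0.2743, 0.092]), ([320.1, 229.7], 0.8, [0.4295, 0.1726, 0.092])]
small mouth [([248.1, 207.1], 0.9, [0.4555, 0.2628, 0.022]), ([301.1, 214.6], 0.85, [0.428, 0.1871, 0.022]), ([253.3, 158.2], 0.74, [0.5259, 0.2403, 0.022])]
7.6917
```

View pics/w_medium.png

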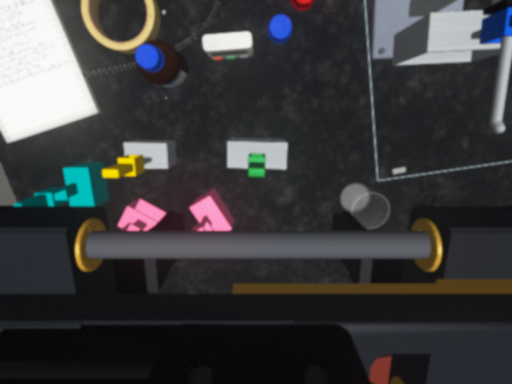

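View pics/w_small.png

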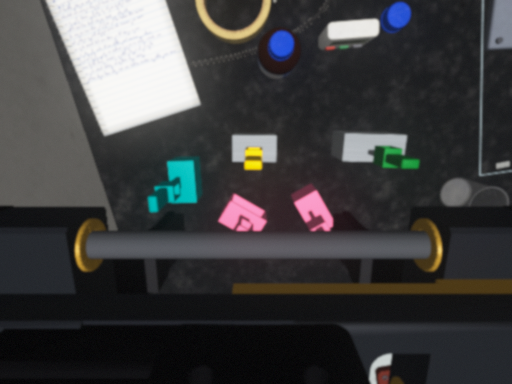

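```bash
python3 - <<'E'
from h import *
import pickle
out=[]
for nm,box,col,h,ht in [("medium",(215,300,130,180),"g",.062,.156),("small",(222,288,125,178),"y",.044,.147)]:
    im=pickle.load(open(f"w_{nm}.pkl","rb"));I=im["img"].astype(int)
    c0,c1,r0,r1=box
    sub=I[r0:r1,c0:c1]
    white=(sub.min(2)>130).astype(np.uint8)
    # bottom edge excluding handle ; top edge
    tops=[];bots=[]
    for c in range(white.shape[1]):
        rr=np.where(white[:,c])[0]
        if len(rr)>12: tops.append((c+c0,rr.min()+r0)); bots.append((c+c0,rr.max()+r0))
    tops=np.array(tops);bots=np.array(bots)
    print(nm,tops[::6].tolist(),bots[::6].tolist())
    P=[ray_top(im,(c,np.polyval(np.polyfit(tops[3:-3,0],tops[3:-3,1],1),c)),h) for c in (tops[3,0],tops[-3,0])]
    d=P[1]-P[0];print("yaw back edge",np.arctan2(d[1],d[0])+np.pi/2, P[0].round(4),P[1].round(4))
    m=((sub[:,:,1]-sub[:,:,2]>60)&((sub[:,:,1]-sub[:,:,0]>50) if col=="g" else (sub[:,:,0]-sub[:,:,2]>60)))
    ys,xs=np.where(m);print("handle px",xs.min()+c0,xs.max()+c0,ys.min()+r0,ys.max()+r0, xs.mean()+c0,ys.mean()+r0)
    out.append(cv2.resize(np.ascontiguousarray(im["img"][r0:r1,c0:c1,::-1]),(400,250),interpolation=cv2.INTER_NEAREST))
cv2.imwrite("pics/crops.png",np.vstack(out))
E
```

```text
medium [[227, 142], [233, 141], [239, 141], [245, 141], [266, 142], [272, 142], [278, 142], [284, 142]] [[227, 166], [233, 167], [239, 167], [245, 168], [266, 168], [272, 168], [278, 168], [284, 169]]
yaw back edge -0.22660364090364826 [0.5392 0.1139 0.062 ] [0.5233 0.0448 0.062 ]
handle px 248 264 154 176 256.29811320754715 165.52830188679246
small [[232, 136], [238, 135], [244, 135], [264, 135], [270, 135], [276, 137]] [[232, 159], [238, 161], [244, 160], [264, 161], [270, 161], [276, 155]]
yaw back edge -0.19975743457875272 [0.5643 0.257  0.044 ] [0.554 0.206 0.044]
handle px 244 262 147 169 253.15443037974683 158.4025316455696
```

View pics/crops.png

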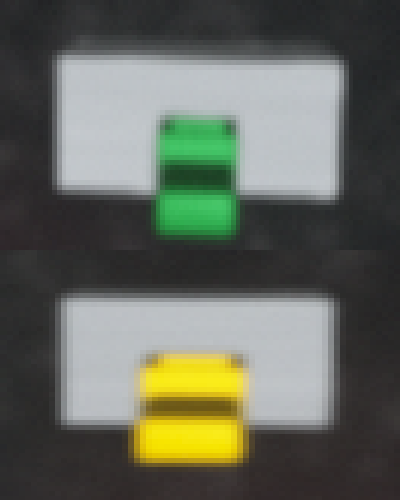

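```bash
python3 - <<'E'
from h import *
import pickle
for nm,uv,z,ya,eb in [("medium",(256.8,173.2),.156,-.226,None),("small",(253.6,166.),.147,-.2,None)]:
    im=pickle.load(open(f"w_{nm}.pkl","rb"))
    print(nm,ray_top(im,uv,z).round(4))
    # width check
c=pickle.load(open("c.pkl","rb"))["top"]
for p in [(0.509,.085,.156),(0.538,.238,.147)]: print(proj(c,p))
print(proj(c,(0.55,-.1503,.17)),proj(c,(0.512,-.144,.17)))
i=cv2.resize(np.ascontiguousarray(c["img"][140:230,150:400,::-1]),None,fx=3.2,fy=3.2,interpolation=cv2.INTER_NEAREST)
def dot(p):
    u=(proj(c,p)-[150,140])*3.2+1.6; cv2.circle(i,tuple(int(v) for v in u),2,(0,0,255),-1)
dot((0.509,.085,.156));dot((0.538,.238,.147))
for t in (0,.02,.04,.06,.08): dot((0.512+t,-.1440-.1640*t,.17))
cv2.imwrite("pics/topdots.png",i)
E
```

```text
medium [0.508  0.0841 0.156 ]
small [0.5357 0.2362 0.147 ]
[246.68125595 207.2424709 ]
[178.26008093 194.31067655]
[355.54647165 188.19690896] [353.01543836 205.73222671]
```

View pics/topdots.png

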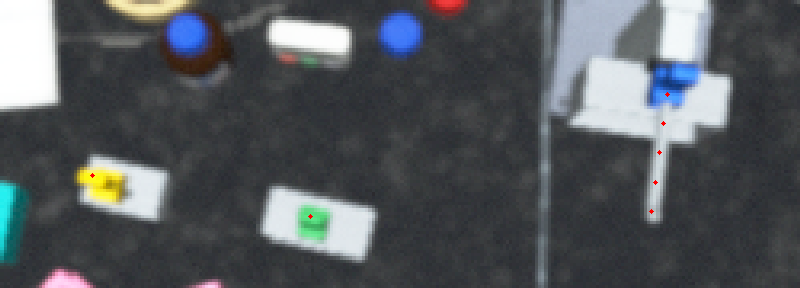

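```bash
python3 - <<'E'
from h import *
env.gripper_to(0.6)
env.move_ptp([0.5085,0.0845,0.20],[np.pi,0,-0.222])
env.move_straight([0.5085,0.0845,0.130],max_speed=0.15)
print(sense()["clock"],sense()["tcp_pos"].round(4),sense()["wrist_force"].round(2))
env.gripper_to(0,force=40)
s=sense();print(s["clock"],s["finger_gap"],s["wrist_force"].round(2),s["moment"].round(3))
env.move_straight([0.5085,0.0845,0.160],max_speed=0.15)
s=sense();print(s["clock"],s["tcp_pos"].round(4),s["wrist_force"].round(2),s["moment"].round(3))
im=imaging.camera("wrist");cv2.imwrite("pics/w3.png",im["img"][:,:,::-1])
im=imaging.camera("scene");cv2.imwrite("pics/s3.png",cv2.resize(im["img"][110:310,130:370,::-1],None,fx=3,fy=3))
E
```

```text
9.9167 [0.5093 0.0852 0.1309] [-0.44 -0.14  0.39]
10.6083 0.20053253696689005 [ 0.46 -0.62  1.18] [0.106 0.038 0.021]
10.9583 [0.5091 0.0845 0.1604] [ 0.51  1.63 -1.35] [ 0.088 -0.009  0.033]
```

View pics/w3.png

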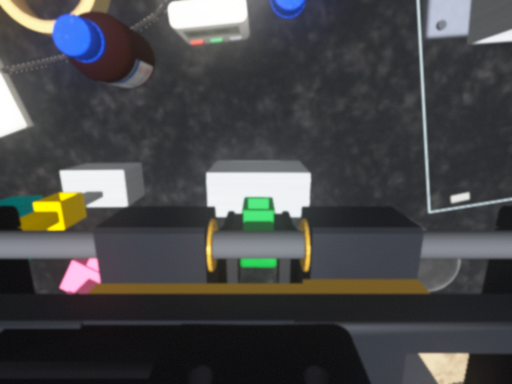

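View pics/s3.png

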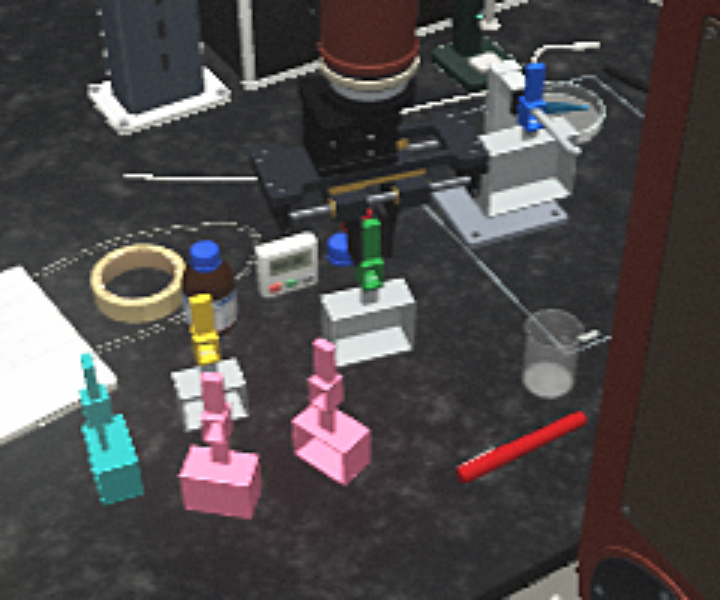

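```bash
cat >> h.py <<'E'
PSI=-0.168; ROOT=np.array([0.608,-0.160])
def hp(s,lat=0.,psi=PSI):
    u=np.array([np.cos(psi),np.sin(psi)]);n=np.array([-u[1],u[0]])
    return ROOT-u*s+n*lat
def save(im,f,box=None,k=1):
    i=im["img"][:,:,::-1]
    if box: c0,c1,r0,r1=box;i=i[r0:r1,c0:c1]
    cv2.imwrite(f,cv2.resize(np.ascontiguousarray(i),None,fx=k,fy=k,interpolation=cv2.INTER_CUBIC))
def st():
    s=sense();print(round(s["clock"],2),s["tcp_pos"].round(4),s["tcp_rot"].round(4),"F",s["wrist_force"].round(2),"M",s["moment"].round(3),"gap",round(float(s["finger_gap"]),4));return s
E
python3 - <<'E'
from h import *
env.move_straight([0.5085,0.0845,0.27],max_speed=0.3)
p=hp(.14)
env.move_ptp([*p,.27],[np.pi,0,PSI])
env.move_straight([*p,.2037],max_speed=0.2)
env.sleep(.1)
st()
im=wcam();save(im,"pics/w4.png")
import pickle;pickle.dump(im,open("w4.pkl","wb"))
im=imaging.camera("scene");save(im,"pics/s4.png",(230,350,80,200),5)
im=imaging.camera("top");save(im,"pics/t4.png",(300,420,120,240),5)
E
```

```text
13.06 [ 0.4713 -0.1365  0.2055] [ 3.1409e+00 -2.8000e-03 -1.6700e-01] F [ 0.57  0.39 -1.7 ] M [ 0.038  0.013 -0.03 ] gap 0.204
```

View pics/w4.png

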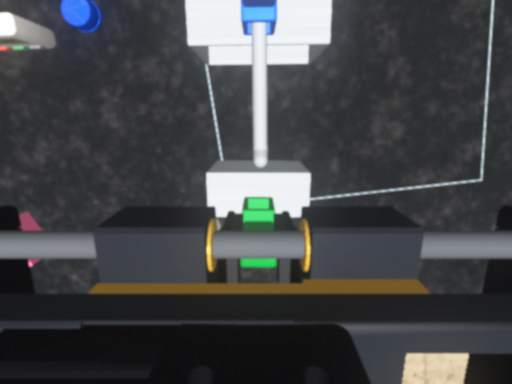

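View pics/s4.png

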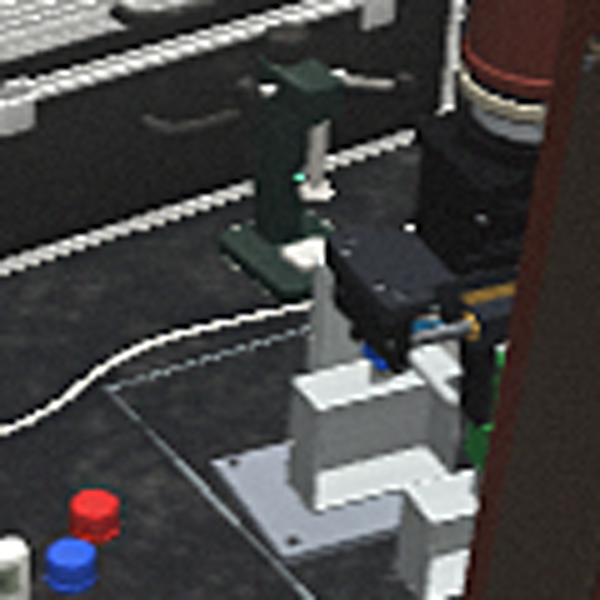

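View pics/t4.png

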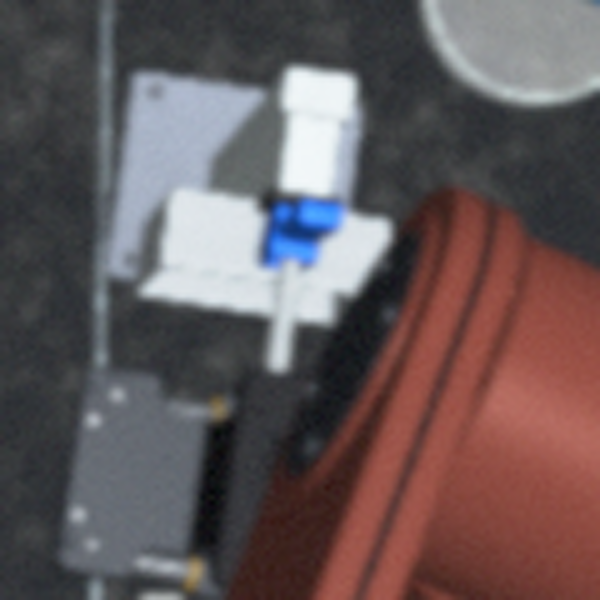

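```bash
python3 - <<'E'
from h import *
import pickle
im=pickle.load(open("w4.pkl","rb"))
g=im["img"].min(2).astype(float)
P,k,b,A,B,y,s=prong(im,45,150,246,274,th=220); print(k,b,y,s,P[::12].round(1).tolist(), "col at row 60,160:",k*60+b,k*160+b)
I=im["img"].astype(int)
for r in (200,204,212,216,220,262): 
    m=np.where((I[r,:,1]-I[r,:,0]>40)&(I[r,:,1]-I[r,:,2]>30))[0]; print(r,m.min(),m.max()) if len(m) else 0
w=np.where(I[190,180:340].min(1)>140)[0]+180; print("box",w.min(),w.max())
w=np.where(I[205,180:340].min(1)>140)[0]+180; print("box",w.min(),w.max())
st();st()
E
```

```text
0.006699436275996491 258.94740046861057 -0.15894603286056136 0.21615482365546476 [[259.6, 45.0, 28.0], [259.6, 57.0, 28.0], [259.1, 69.0, 13.0], [259.2, 81.0, 13.0], [259.5, 93.0, 14.0], [259.3, 105.0, 13.0], [259.6, 117.0, 12.0], [259.9, 129.0, 13.0], [260.0, 141.0, 13.0]] col at row 60,160: 259.34936664517033 260.01931027277
200 245 270
204 245 271
212 242 274
216 242 274
220 242 274
262 239 277
box 206 309
box 207 309
13.21 [ 0.471  -0.1369  0.2054] [ 3.1408e+00 -2.8000e-03 -1.6770e-01] F [-0.33 -0.49 -0.58] M [-0.005 -0.01   0.031] gap 0.2035
13.21 [ 0.471  -0.1369  0.2054] [ 3.1408e+00 -2.8000e-03 -1.6770e-01] F [-0.33 -0.49 -0.58] M [-0.005 -0.01   0.031] gap 0.2035
```

```bash
sed -i 's/^PSI=-0.168/PSI=-0.162/' h.py; cat >> h.py <<'E'
BIAS=np.zeros(3)
def go(p,v=.1,rot=None,it=1):
    """straight to measured position p with bias correction"""
    global BIAS
    p=np.array(p,float)
    for _ in range(it):
        env.move_straight((p+BIAS).tolist(),None if rot is None else rot,max_speed=v)
        BIAS=np.clip(BIAS+0.8*(p-sense()["tcp_pos"]),-.004,.004)
E
python3 - <<'E'
from h import *
s=sense();cur=s["tcp_pos"];
# lateral shift -1.1mm relative to current measured line; find root lateral consistent
u=np.array([np.cos(PSI),np.sin(PSI)]);n=np.array([-u[1],u[0]])
d=np.array(cur[:2])-ROOT; lat=d@n; print("cur s,lat",-d@u,lat)
E
```

```text
cur s,lat 0.13895463955526846 0.0007370438202174116
```

```bash
cat >> h.py <<'E'
LAT=-0.00075
def track(s0,s1,z,step=.01,v=.08,fmax=4.,ref=None):
    rot=[np.pi,0,PSI]
    N=max(1,int(np.ceil(abs(s1-s0)/step)))
    for a in np.linspace(s0,s1,N+1)[1:]:
        go([*hp(a,LAT),z],v,rot)
        f=sense()["wrist_force"]
        if ref is not None and np.linalg.norm(f-ref)>fmax: print("STOP at",a,f.round(2));st();return a,False
    return s1,True
E
python3 - <<'E'
from h import *
go([*hp(.14,LAT),.20465],.05,[np.pi,0,PSI],3); st()
env.sleep(.1);F=np.mean([ (env.sleep(.02),sense()["wrist_force"])[1] for _ in range(8)],axis=0);print(F.round(2))
np.save("ref.npy",F)
import h
print("bias",h.BIAS.round(4))
print(track(.14,.112,.20465,ref=F)); st(); np.save("bias.npy",h.BIAS)
im=wcam();save(im,"pics/w5.png")
E
```

```text
13.96 [ 0.4698 -0.1382  0.2047] [-3.1416 -0.     -0.162 ] F [ 0.31 -0.6  -1.41] M [ 0.065 -0.006  0.018] gap 0.2011
[ 0.01  0.23 -1.45]
bias [-0.  0. -0.]
(0.112, True)
14.99 [ 0.4973 -0.1427  0.2047] [ 3.1416e+00  2.0000e-04 -1.6190e-01] F [-0.62  0.71 -1.16] M [0.042 0.065 0.004] gap 0.2016
```

View pics/w5.png

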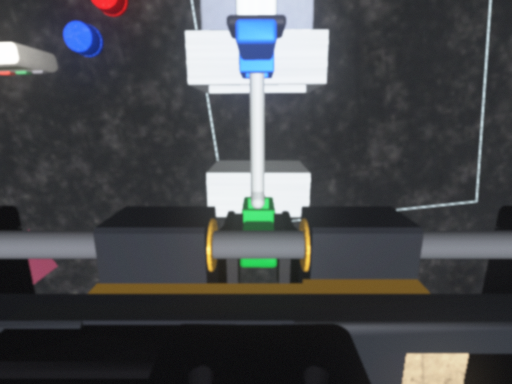

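```bash
python3 - <<'E'
from h import *
import pickle
im=pickle.load(open("w4.pkl","rb"))
F=np.load("ref.npy")
r=track(.112,.078,.20465,step=.006,v=.06,ref=F,fmax=4.5);print(r); st()
im=wcam();save(im,"pics/w6.png")
P=prong(im,80,150,246,272,th=220); print(P[1]*90+P[2],P[1]*150+P[2],P[5],P[6])
E
```

```text
(0.078, True)
16.54 [ 0.5309 -0.1482  0.2046] [-3.1416 -0.     -0.162 ] F [ 0.23  1.01 -2.04] M [ 0.042  0.003 -0.011] gap 0.1982
258.10830654477354 256.6569048527482 -0.18754382670099362 0.18270763396455697
```

View pics/w6.png

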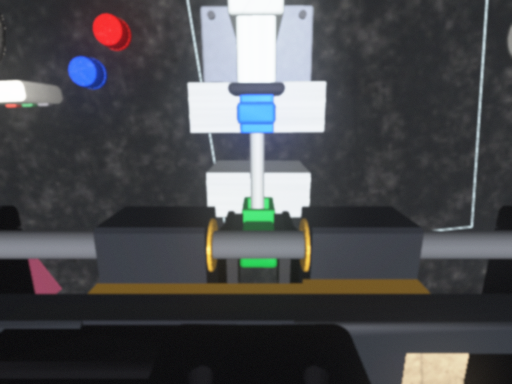

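```bash
cat >> h.py <<'E'
U=np.array([np.cos(PSI),np.sin(PSI),0])
def press(s0,z,goal=10.,lo=.025,hold=.6,step=.0004):
    rot=[np.pi,0,PSI]; s=s0; log=[]
    F0=np.mean([(env.sleep(.02),sense()["wrist_force"])[1] for _ in range(8)],axis=0)
    def f(n=3): return -np.mean([((env.sleep(.008) if i else None),sense()["wrist_force"])[1] for i in range(n)],axis=0)@U+F0@U
    t0=None
    while s>lo:
        x=f()
        log.append((round(s*1000,2),round(float(x),1)))
        if x>14: break
        if x>goal-2.:
            x=f(6)
            if x>goal-1.5: break
        st_=step if x<2.5 else (.00025 if x<6 else .00015)
        s-=st_
        env.move_straight([*hp(s,LAT),z],rot,max_speed=.03)
    print(log)
    t=sense()["clock"]; h=[]
    while sense()["clock"]-t<hold:
        x=f(3);h.append(round(float(x),1))
        if x>13: s+=.0001
        elif x<8.5: s-=.0001
        else: continue
        env.move_straight([*hp(s,LAT),z],rot,max_speed=.03)
    print("hold",h,"s",s); st(); return s
E
python3 - <<'E'
from h import *
F=np.load("ref.npy")
go([*hp(.078,LAT),.1952],.06,[np.pi,0,PSI]); st()
r=track(.078,.039,.1952,step=.006,v=.08,ref=F,fmax=4.5);print(r);st()
im=wcam();save(im,"pics/w7.png")
im=imaging.camera("top");save(im,"pics/t7.png",(300,420,120,240),5)
E
```

```text
16.9 [ 0.5303 -0.1479  0.1942] [-3.1412e+00  1.8000e-03 -1.6200e-01] F [-0.37  0.23 -1.17] M [ 0.02  -0.001  0.001] gap 0.1986
(0.039, True)
18.65 [ 0.5694 -0.1544  0.1952] [ 3.1416e+00 -1.0000e-04 -1.6190e-01] F [-0.41  0.64 -1.  ] M [ 0.039  0.031 -0.054] gap 0.2002
```

View pics/w7.png

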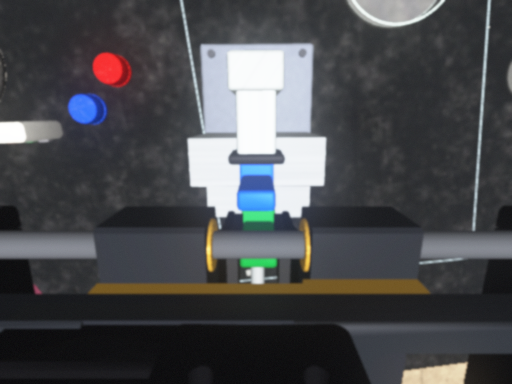

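```bash
python3 - <<'E'
from h import *
env.gripper_to(0,force=60)
press(.039,.1952)
E
```

```text
[(39.0, -0.0), (38.6, 0.5), (38.2, 0.9), (37.8, 0.3), (37.4, 0.7), (37.0, -0.1), (36.6, 0.2), (36.2, 0.4), (35.8, 0.0), (35.4, 0.4), (35.0, -0.2), (34.6, 0.3), (34.2, 0.2), (33.8, 0.7), (33.4, 2.4), (33.0, 5.1), (32.75, 5.8), (32.5, 7.1), (32.35, 8.0), (32.2, 8.1), (32.05, 9.0)]
hold [9.0, 8.6, 8.5, 9.4, 9.0, 8.2, 9.9, 9.4, 8.9, 9.0, 9.1, 9.3, 8.7, 9.0, 9.1, 9.2, 9.0, 8.6, 8.5] s 0.03185000000000004
25.39 [ 0.575  -0.1554  0.1951] [-3.1416  0.0036 -0.1619] F [-9.04  1.37  3.01] M [0.303 1.677 0.063] gap 0.2001
```

```bash
python3 - <<'E'
from h import *
rot=[np.pi,0,PSI]
env.move_straight([*hp(.0328,LAT),.1945],rot,max_speed=.03); st()
env.move_straight([*hp(.0328,LAT),.1938],rot,max_speed=.03); st()
env.gripper_to(0.5); st()
env.move_straight([*hp(.0328,LAT),.27],rot,max_speed=.15)
env.sleep(.2)
s=sense();im=wcam(s);save(im,"pics/w8.png",(150,370,0,230),2.5)
im=imaging.camera("scene");save(im,"pics/s8.png",(230,350,80,200),5)
st()
E
```

```text
25.64 [ 0.5748 -0.1554  0.1945] [ 3.1416e+00  1.6000e-03 -1.6200e-01] F [-6.02  0.93  1.68] M [0.191 1.13  0.02 ] gap 0.2006
25.89 [ 0.5748 -0.1554  0.1938] [ 3.1416e+00  1.7000e-03 -1.6200e-01] F [-5.87  1.48  1.84] M [ 0.18   1.096 -0.022] gap 0.1978
26.65 [ 0.5755 -0.1555  0.1938] [ 3.1416 -0.     -0.162 ] F [-0.5  -0.    0.11] M [ 0.01   0.015 -0.014] gap 0.4978
27.61 [ 0.5751 -0.1553  0.2689] [-3.1412e+00  1.8000e-03 -1.6200e-01] F [0.09 0.45 0.27] M [-0.018  0.02   0.043] gap 0.5
```

View pics/w8.png

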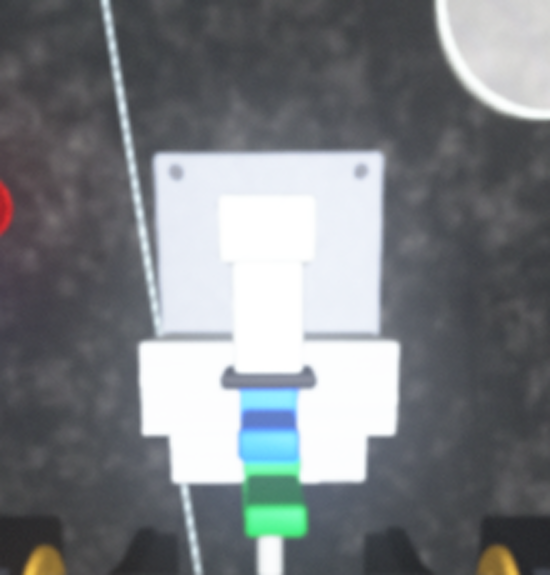

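View pics/s8.png

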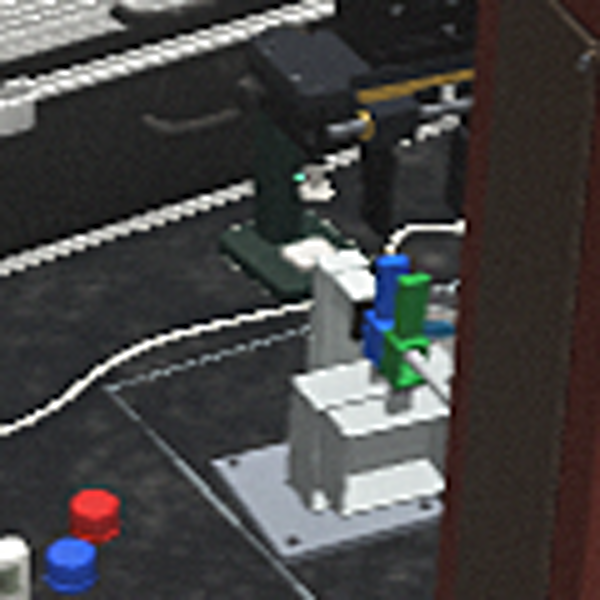

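```bash
python3 - <<'E'
from h import *
env.gripper_to(0.55,force=40)
env.move_ptp([0.537,0.237,0.20],[np.pi,0,-0.2])
env.move_straight([0.537,0.237,0.122],max_speed=0.15); env.sleep(.05);st()
im=wcam();save(im,"pics/w9.png")
E
```

```text
30.21 [0.5381 0.237  0.1234] [-3.1405e+00 -2.0000e-03 -2.0050e-01] F [-0.26  1.07 -0.15] M [0.023 0.049 0.032] gap 0.5482
```

View pics/w9.png

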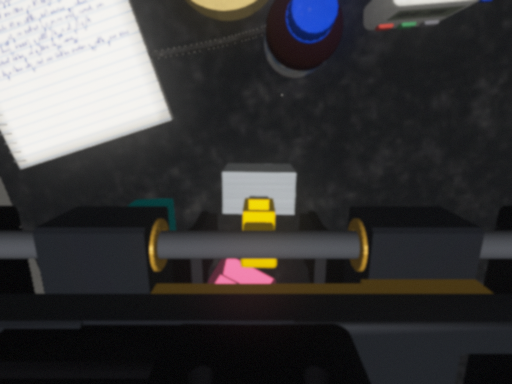

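```bash
python3 - <<'E'
from h import *
env.move_straight([0.537,0.237,0.1215],max_speed=0.05); s=st()
env.gripper_to(0,force=45); s=st(); s=st()
np.save("z.npy",s["tcp_pos"][2]-.092)
env.move_straight([0.537,0.237,0.27],max_speed=0.3); st()
p=hp(.14,LAT)
env.move_ptp([*p,.27],[np.pi,0,PSI])
z=.17475+s["tcp_pos"][2]-.092; print("ztarget",z)
env.move_straight([*p,z],max_speed=0.2)
go([*p,z],.05,[np.pi,0,PSI],3); st()
F=np.mean([ (env.sleep(.02),sense()["wrist_force"])[1] for _ in range(8)],axis=0);print(F.round(2))
np.save("ref.npy",F)
im=wcam();save(im,"pics/w10.png")
P=prong(im,62,145,246,274,th=220); print(P[1]*70+P[2],P[1]*140+P[2],P[5],P[6])
E
```

```text
30.51 [0.5374 0.2372 0.1223] [-3.141e+00 -1.100e-03 -1.999e-01] F [ 0.23 -0.34 -0.03] M [0.088 0.014 0.055] gap 0.5533
31.14 [0.5369 0.237  0.1214] [ 3.1416e+00  2.0000e-04 -2.0000e-01] F [-1.45  0.2  -0.42] M [0.06  0.067 0.004] gap 0.2038
31.14 [0.5369 0.237  0.1214] [ 3.1416e+00  2.0000e-04 -2.0000e-01] F [-1.45  0.2  -0.42] M [0.06  0.067 0.004] gap 0.2038
31.78 [0.5367 0.2369 0.2696] [ 3.1415e+00  2.0000e-04 -2.0000e-01] F [ 0.48  0.01 -2.33] M [-0.015  0.016 -0.067] gap 0.2014
ztarget 0.2041890688017816
34.42 [ 0.4697 -0.1381  0.2039] [ 3.1415e+00 -2.0000e-04 -1.6210e-01] F [-0.43  0.32 -1.  ] M [0.052 0.012 0.052] gap 0.2031
[-0.12 -0.23 -1.13]
257.268027283857 257.1590892072562 -0.16455135769363793 0.4516470220556821
```

View pics/w10.png

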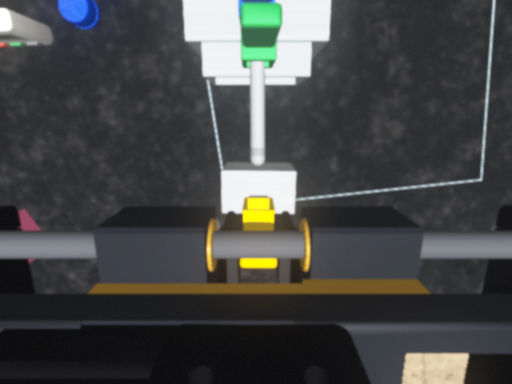

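```bash
python3 - <<'E'
from h import *
F=np.load("ref.npy"); d=float(np.load("z.npy"))
z=.17475+d; z2=.165+d
r=track(.14,.114,z,step=.013,v=.1,ref=F,fmax=4.5)
if r[1]: r=track(.114,.079,z,step=.006,v=.06,ref=F,fmax=4.5)
print(r);st()
if r[1]:
    go([*hp(.079,LAT),z2],.06,[np.pi,0,PSI]); s=st()
    if np.linalg.norm(s["wrist_force"]-F)<4:
        print(track(.079,.059,z2,step=.005,v=.08,ref=F,fmax=4.5));st()
im=wcam();save(im,"pics/w11.png")
E
```

```text
(0.079, True)
36.86 [ 0.5299 -0.148   0.2041] [ 3.1416 -0.     -0.1619] F [-0.56  0.25 -0.74] M [ 0.002 -0.017  0.046] gap 0.2049
37.17 [ 0.5291 -0.1477  0.1937] [-3.1412e+00  1.4000e-03 -1.6200e-01] F [-0.35  0.57 -1.01] M [ 0.025 -0.033 -0.034] gap 0.2008
(0.059, True)
38.42 [ 0.5496 -0.1512  0.1944] [-3.1416 -0.     -0.162 ] F [-0.25  0.45  0.17] M [ 0.057  0.029 -0.015] gap 0.204
```

View pics/w11.png

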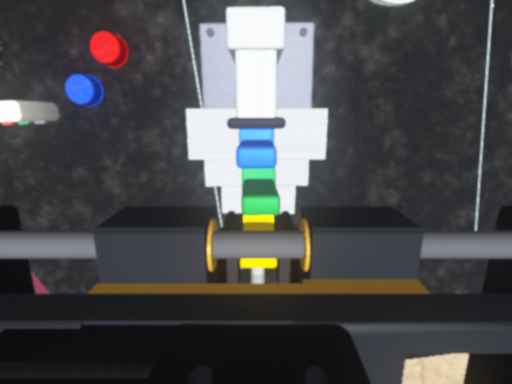

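```bash
python3 - <<'E'
from h import *
d=float(np.load("z.npy")); z2=.165+d
env.gripper_to(0,force=60)
s=press(.059,z2,goal=10.5,lo=.05)
np.save("s.npy",s)
im=wcam();save(im,"pics/w12.png",(150,370,0,290),2)
E
```

```text
[(59.0, -0.1), (58.6, -0.4), (58.2, -0.5), (57.8, -0.3), (57.4, -0.2), (57.0, 0.1), (56.6, -0.2), (56.2, -0.2), (55.8, -0.4), (55.4, 0.2), (55.0, 2.2), (54.6, 4.8), (54.35, 6.3), (54.2, 6.6), (54.05, 7.3), (53.9, 7.7), (53.75, 7.8), (53.6, 8.6), (53.45, 8.9)]
hold [9.2, 8.9, 9.4, 8.9, 9.1, 9.3, 9.4, 8.9, 8.8, 9.0, 9.1, 9.3, 9.5, 9.3, 9.3, 9.3, 9.0, 9.3, 10.0, 9.6, 9.3, 8.9, 9.4, 9.6, 9.1, 9.2, 9.1, 9.4, 9.0, 9.4, 9.3, 9.2, 8.8, 8.8, 8.7, 8.6, 8.8] s 0.05345000000000004
44.33 [ 0.5536 -0.1519  0.1943] [-3.1415  0.0038 -0.1619] F [-8.21  1.28  4.51] M [0.399 1.738 0.007] gap 0.2001
```

View pics/w12.png

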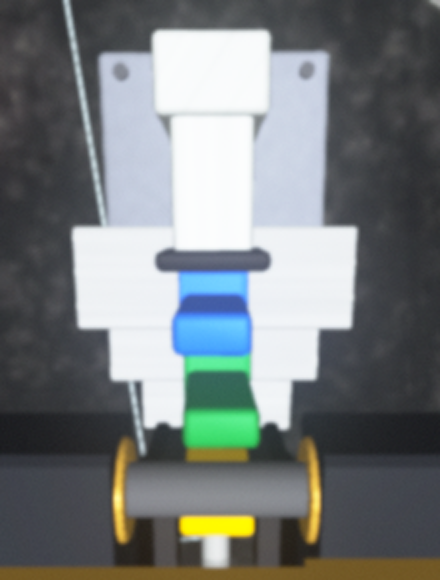

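```bash
python3 - <<'E'
from h import *
d=float(np.load("z.npy")); s=float(np.load("s.npy")); rot=[np.pi,0,PSI]
env.move_straight([*hp(s+.0012,LAT),.164+d],rot,max_speed=.03); st()
env.gripper_to(0.5); st()
env.move_straight([*hp(s+.0012,LAT),.27],rot,max_speed=.12)
env.move_straight([*hp(s+.02,LAT),.33],rot,max_speed=.2)
env.sleep(.3);st()
im=wcam();save(im,"pics/w13.png",(150,370,0,230),2.5)
for n,z in [("hook_root",.17),("pan_large_eye",.1635),("pan_medium_eye",.1635),("pan_small_eye",.1635)]:
    for q in pinpoint("wrist",n)[:2]:
        p=ray_top(im,q["uv"],z); dd=p-np.r_[ROOT,0];print(n,q["uv"],round(q["conf"],2),"s,lat",(-dd[:2]@U[:2]).round(4),(dd[1]*U[0]-dd[0]*U[1]).round(4))
env.move_ptp([0.40,-0.40,0.33],[np.pi,0,PSI])
im=imaging.camera("scene");save(im,"pics/s13.png",(230,350,80,200),5)
im=imaging.camera("top");save(im,"pics/t13.png",(100,400,80,300),2.6)
st()
E
```

```text
44.63 [ 0.5534 -0.1519  0.1934] [-3.1416e+00  1.2000e-03 -1.6200e-01] F [-4.99  1.53  1.76] M [0.194 1.023 0.076] gap 0.202
45.39 [ 0.554  -0.1519  0.1934] [-3.1416 -0.     -0.162 ] F [-1.01 -0.48  0.68] M [ 0.056 -0.038 -0.007] gap 0.4969
46.95 [ 0.5351 -0.1487  0.3286] [-3.1411e+00  2.2000e-03 -1.6200e-01] F [-1.01 -0.25 -0.43] M [0.089 0.007 0.008] gap 0.4995
hook_root [254.9, 105.8] 0.66 s,lat -0.0001 0.0026
pan_large_eye [256.2, 120.0] 0.81 s,lat 0.0141 0.0014
pan_medium_eye [260.6, 142.9] 0.75 s,lat 0.038 -0.0033
pan_small_eye [258.3, 158.7] 0.77 s,lat 0.0549 -0.0008
pan_small_eye [255.6, 106.7] 0.37 s,lat 0.0007 0.002
48.4 [ 0.401  -0.3989  0.3301] [-3.1414e+00 -4.0000e-04 -1.6000e-01] F [ 0.51 -0.    0.18] M [0.011 0.032 0.035] gap 0.5005
```

View pics/w13.png

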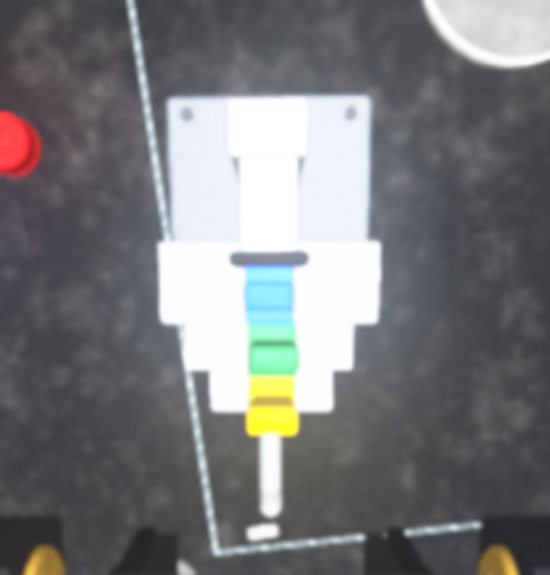

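View pics/s13.png

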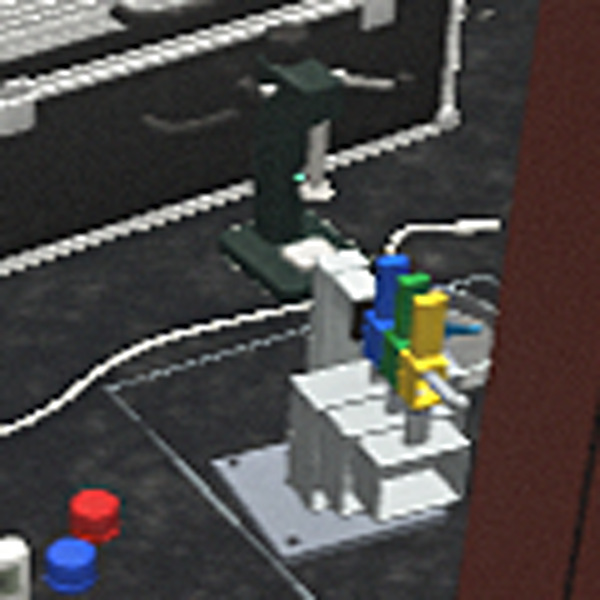

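View pics/t13.png

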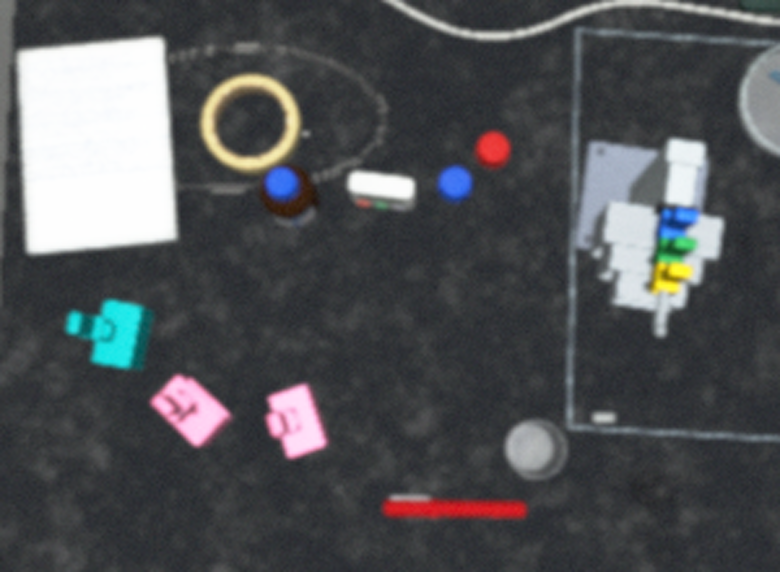

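```bash
python3 - <<'E'
from h import *
env.sleep(.3); st(); env.job_done()
E
```

```text
48.7 [ 0.4005 -0.3995  0.33  ] [-3.1416 -0.     -0.161 ] F [ 0.   -0.3  -0.13] M [ 0.056  0.016 -0.004] gap 0.5005
the job is handed in; nothing more can be done
```

I hung the medium pan and then the small one on the hook, nested in the large pan with mouths towards the tip, and handed the job in at 48.7 s. It gave no verdict.

- **Pressing:** I pushed each pan home for more than half a second at about 9 N, a little under the 10 N asked. The wrist never showed more than about 10 N. It read 5–6 N when I opened the jaws, so the push was not fully relaxed before letting go.
- **Place on the hook:** the medium and small pans met resistance about 33.4 mm and 55.0 mm in front of the backstop, against 33 and 55 expected.
- **Last pictures:** all three pans hang straight with their eye blocks touching. The beaker, bottle, timer and the look-alike pans appear unmoved, and the arm is well clear with the wrist force near zero.
- **Disagreement:** the network put the medium eye about 38 mm out, 5 mm from home and outside the 4 mm tolerance. It put the large eye at 14 mm against 11, and the small one at 55 mm. I took the medium reading as detection error, because the blocks look evenly spaced and touching and the pressing contact was at 33 mm.

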